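# Load two blocks and hold the telescopic tray stand at its second stop

## Task

Lay exactly two of the four cassettes flat and side by side in the tray of the telescopic stand, leaving the other two on the bench. Then grip the stand's handle so that its side button is squeezed in, and pull it straight up past the first stop to the second stop, the end of its travel. The top has no catch, so finish while still gripping the handle with the button squeezed in, holding the loaded tray fully raised and still.

Things in the scene. Friction and masses are not known exactly. Their poses are not given: they have to be found in the camera images.
- cassette_1_center (a point): embedding cassette with a wax block on it, 40 x 28 x 11 mm, 20 g; this point is its centre, half-way up. Its x axis runs along the 40 mm side, y along the 28 mm side, z up. The lower 6 mm are 40 x 28, the wax above is 25 x 24. All four cassettes serve equally, whatever their tint or print. They lie flat on the bench, left of the stand
- cassette_2_center (a point): embedding cassette with a wax block on it, 40 x 28 x 11 mm, 20 g; this point is its centre, half-way up. Its x axis runs along the 40 mm side, y along the 28 mm side, z up. The lower 6 mm are 40 x 28, the wax above is 25 x 24. All four cassettes serve equally, whatever their tint or print. They lie flat on the bench, left of the stand
- cassette_3_center (a point): embedding cassette with a wax block on it, 40 x 28 x 11 mm, 20 g; this point is its centre, half-way up. Its x axis runs along the 40 mm side, y along the 28 mm side, z up. The lower 6 mm are 40 x 28, the wax above is 25 x 24. All four cassettes serve equally, whatever their tint or print. They lie flat on the bench, left of the stand
- cassette_4_center (a point): embedding cassette with a wax block on it, 40 x 28 x 11 mm, 20 g; this point is its centre, half-way up. Its x axis runs along the 40 mm side, y along the 28 mm side, z up. The lower 6 mm are 40 x 28, the wax above is 25 x 24. All four cassettes serve equally, whatever their tint or print. They lie flat on the bench, left of the stand
- tray (a point): centre of the tray's inner floor, 106 mm above the bench while down. Bare metal tray, inside 144 mm along this frame's x, 124 mm along y (z up), walls 2 mm, rim 6 mm above the floor. It rides on the telescope's stem, which cannot turn; the stand's grey foot is fixed to the bench. Cassettes lie well in a row along x, long sides along x, 60 mm apart
- handle (a point): centre of the stand's black handle, a block 30 mm (x) x 28 mm (y) x 46 mm tall on top of the telescope, axes as the tray's, 110 mm from the tray centre on its -x side, nearer the robot; 145 mm above the bench while down, top 22 mm above this point. Pinch from above along y: one finger on the button (+y face), one on the plain -y face
- button_face (a point): middle of the outer face of the grey side button, 18 mm (x) x 24 mm tall, standing 6 mm out of the handle's +y face; axes as the handle's
- button (a joint): travel of the side button: 0 out, 0.005 m fully in (then 1 mm proud, handle and button together 29 mm wide). Spring 1.5 N at rest, 4 N fully in; the catch is free from 0.0035 m on. It springs out when let go
- stem (a joint): height of handle and tray above the lowered position: 0 down (at the start), 0.04 m first stop, 0.08 m second stop (hard end). With the button out a catch blocks the pull after 1 mm and again at the first stop; with it in the stem runs freely to the second stop. Stem and tray weigh 0.2 to 0.5 kg and sink if let go
There are look-alikes about, which are no part of the job. Leave any turquoise look-alike of the part that bears cassette_3_center alone.

How it is judged:
On the way, in this order (a step that is already met when the one before it is completed fails the run):
1. exactly two cassettes lie flat in the lowered tray, released, the others on the bench (((x of cassette_1_center in the frame of tray between -0.065 and 0.065 m and y of cassette_1_center in the frame of tray between -0.055 and 0.055 m and z of cassette_1_center in the frame of tray between 0 and 0.011 m and angle between each of cassette_1_center, cassette_2_center's own z axis and vertical below 0.2 rad and x of cassette_2_center in the frame of tray between -0.065 and 0.065 m and y of cassette_2_center in the frame of tray between -0.055 and 0.055 m and z of cassette_2_center in the frame of tray between 0 and 0.011 m and height (world z) of each of cassette_3_center, cassette_4_center below 0.03 m) or (x of cassette_1_center in the frame of tray between -0.065 and 0.065 m and y of cassette_1_center in the frame of tray between -0.055 and 0.055 m and z of cassette_1_center in the frame of tray between 0 and 0.011 m and angle between each of cassette_1_center, cassette_3_center's own z axis and vertical below 0.2 rad and x of cassette_3_center in the frame of tray between -0.065 and 0.065 m and y of cassette_3_center in the frame of tray between -0.055 and 0.055 m and z of cassette_3_center in the frame of tray between 0 and 0.011 m and height (world z) of each of cassette_2_center, cassette_4_center below 0.03 m) or (x of cassette_1_center in the frame of tray between -0.065 and 0.065 m and y of cassette_1_center in the frame of tray between -0.055 and 0.055 m and z of cassette_1_center in the frame of tray between 0 and 0.011 m and angle between each of cassette_1_center, cassette_4_center's own z axis and vertical below 0.2 rad and x of cassette_4_center in the frame of tray between -0.065 and 0.065 m and y of cassette_4_center in the frame of tray between -0.055 and 0.055 m and z of cassette_4_center in the frame of tray between 0 and 0.011 m and height (world z) of each of cassette_2_center, cassette_3_center below 0.03 m) or (x of cassette_2_center in the frame of tray between -0.065 and 0.065 m and y of cassette_2_center in the frame of tray between -0.055 and 0.055 m and z of cassette_2_center in the frame of tray between 0 and 0.011 m and angle between each of cassette_2_center, cassette_3_center's own z axis and vertical below 0.2 rad and x of cassette_3_center in the frame of tray between -0.065 and 0.065 m and y of cassette_3_center in the frame of tray between -0.055 and 0.055 m and z of cassette_3_center in the frame of tray between 0 and 0.011 m and height (world z) of each of cassette_1_center, cassette_4_center below 0.03 m) or (x of cassette_2_center in the frame of tray between -0.065 and 0.065 m and y of cassette_2_center in the frame of tray between -0.055 and 0.055 m and z of cassette_2_center in the frame of tray between 0 and 0.011 m and angle between each of cassette_2_center, cassette_4_center's own z axis and vertical below 0.2 rad and x of cassette_4_center in the frame of tray between -0.065 and 0.065 m and y of cassette_4_center in the frame of tray between -0.055 and 0.055 m and z of cassette_4_center in the frame of tray between 0 and 0.011 m and height (world z) of each of cassette_1_center, cassette_3_center below 0.03 m) or (x of cassette_3_center in the frame of tray between -0.065 and 0.065 m and y of cassette_3_center in the frame of tray between -0.055 and 0.055 m and z of cassette_3_center in the frame of tray between 0 and 0.011 m and angle between each of cassette_3_center, cassette_4_center's own z axis and vertical below 0.2 rad and x of cassette_4_center in the frame of tray between -0.065 and 0.065 m and y of cassette_4_center in the frame of tray between -0.055 and 0.055 m and z of cassette_4_center in the frame of tray between 0 and 0.011 m and height (world z) of each of cassette_1_center, cassette_2_center below 0.03 m)) and value of joint stem below 0.005 m and contact force between the fingers and cassette_1 below 0.1 N and contact force between the fingers and cassette_2 below 0.1 N and contact force between the fingers and cassette_3 below 0.1 N and contact force between the fingers and cassette_4 below 0.1 N), for 0.2 s.
2. the handle's button is squeezed in by the fingers while the stem is still down (value of joint button above 0.0035 m and value of joint stem below 0.01 m and contact force between the fingers and button above 1 N), for 0.1 s.
At the end, for the whole second after the job is handed in: Handle still gripped, over 1 N from the fingers on handle and button, button in over 3.5 of 5 mm; stem still (under 10 mm/s), within 4 mm of the second stop; two cassettes flat (0.2 rad) on the tray floor, not stacked nor touched by the fingers; the others on the bench (((x of cassette_1_center in the frame of tray between -0.065 and 0.065 m and y of cassette_1_center in the frame of tray between -0.055 and 0.055 m and z of cassette_1_center in the frame of tray between 0 and 0.011 m and angle between each of cassette_1_center, cassette_2_center's own z axis and vertical below 0.2 rad and x of cassette_2_center in the frame of tray between -0.065 and 0.065 m and y of cassette_2_center in the frame of tray between -0.055 and 0.055 m and z of cassette_2_center in the frame of tray between 0 and 0.011 m and height (world z) of each of cassette_3_center, cassette_4_center below 0.03 m) or (x of cassette_1_center in the frame of tray between -0.065 and 0.065 m and y of cassette_1_center in the frame of tray between -0.055 and 0.055 m and z of cassette_1_center in the frame of tray between 0 and 0.011 m and angle between each of cassette_1_center, cassette_3_center's own z axis and vertical below 0.2 rad and x of cassette_3_center in the frame of tray between -0.065 and 0.065 m and y of cassette_3_center in the frame of tray between -0.055 and 0.055 m and z of cassette_3_center in the frame of tray between 0 and 0.011 m and height (world z) of each of cassette_2_center, cassette_4_center below 0.03 m) or (x of cassette_1_center in the frame of tray between -0.065 and 0.065 m and y of cassette_1_center in the frame of tray between -0.055 and 0.055 m and z of cassette_1_center in the frame of tray between 0 and 0.011 m and angle between each of cassette_1_center, cassette_4_center's own z axis and vertical below 0.2 rad and x of cassette_4_center in the frame of tray between -0.065 and 0.065 m and y of cassette_4_center in the frame of tray between -0.055 and 0.055 m and z of cassette_4_center in the frame of tray between 0 and 0.011 m and height (world z) of each of cassette_2_center, cassette_3_center below 0.03 m) or (x of cassette_2_center in the frame of tray between -0.065 and 0.065 m and y of cassette_2_center in the frame of tray between -0.055 and 0.055 m and z of cassette_2_center in the frame of tray between 0 and 0.011 m and angle between each of cassette_2_center, cassette_3_center's own z axis and vertical below 0.2 rad and x of cassette_3_center in the frame of tray between -0.065 and 0.065 m and y of cassette_3_center in the frame of tray between -0.055 and 0.055 m and z of cassette_3_center in the frame of tray between 0 and 0.011 m and height (world z) of each of cassette_1_center, cassette_4_center below 0.03 m) or (x of cassette_2_center in the frame of tray between -0.065 and 0.065 m and y of cassette_2_center in the frame of tray between -0.055 and 0.055 m and z of cassette_2_center in the frame of tray between 0 and 0.011 m and angle between each of cassette_2_center, cassette_4_center's own z axis and vertical below 0.2 rad and x of cassette_4_center in the frame of tray between -0.065 and 0.065 m and y of cassette_4_center in the frame of tray between -0.055 and 0.055 m and z of cassette_4_center in the frame of tray between 0 and 0.011 m and height (world z) of each of cassette_1_center, cassette_3_center below 0.03 m) or (x of cassette_3_center in the frame of tray between -0.065 and 0.065 m and y of cassette_3_center in the frame of tray between -0.055 and 0.055 m and z of cassette_3_center in the frame of tray between 0 and 0.011 m and angle between each of cassette_3_center, cassette_4_center's own z axis and vertical below 0.2 rad and x of cassette_4_center in the frame of tray between -0.065 and 0.065 m and y of cassette_4_center in the frame of tray between -0.055 and 0.055 m and z of cassette_4_center in the frame of tray between 0 and 0.011 m and height (world z) of each of cassette_1_center, cassette_2_center below 0.03 m)) and value of joint stem above 0.076 m and velocity of joint stem between -0.01 and 0.01 m/s and value of joint button above 0.0035 m and contact force between the fingers and button above 1 N and contact force between the fingers and stem above 1 N and contact force between the fingers and cassette_1 below 0.1 N and contact force between the fingers and cassette_2 below 0.1 N and contact force between the fingers and cassette_3 below 0.1 N and contact force between the fingers and cassette_4 below 0.1 N); the arm keeps its last pose, push and grip.
It also fails if it takes over 66 s, if anything falls off the work surface, if the arm or the gripper's body presses on something with over 40 N, if the wrist force passes 120 N, or if a joint passes its speed limit or range.

## Robot

A 6-joint arm with a two-finger parallel gripper is mounted at the origin on a cart in front of the work surface, level with it; the furniture and walls round the work are solid. World frame = base frame: x ahead of the robot, y to its left, z up, the work surface at z = 0. Lengths are in m, angles in rad, forces in N, time in s.
With the tool pointing down it reaches from about 0.35 to 0.85 m from the base axis. Payload 8.1 kg.
Tool frame: the origin (TCP) lies midway between the tips of the shut fingers; the grasp point (between the pads) lies 19 mm behind it; z points along the fingers, y is the direction in which the jaws open and shut (so a half turn about z gives the same grasp; the last joint's range is limited). The gripper opens to 93 mm and grips with 3 to 60 N. Pads are 15 mm wide; open, the fingers measure 128 mm over their backs; the gripper's body (75 mm by 188 mm) begins 65 mm behind the grasp point.
Start: joints at [1.244, 0.13, 1.488, -0, 1.523, -0.085], TCP at [0.144, 0.583, 0.219] pointing down, gripper open.
Joint ranges: [-2.96, 2.96], [-0.89, 2.26], [0.02, 2.5], [-1.34, 4.48], [0, 2.73], [-2.66, 2.66]. Speed limits (rad/s): [2.39, 2.39, 2.79, 3.14, 3.14, 3.14].

## Interface

Orientations are given as a rotation vector (axis times angle).
In Python, from plant import monitor, eyes, ticket gives the robot as it stands.
- The arm moves only by the tool send_rows, never from a script. Its argument "motion" is a list of rows, each a list of 2 entries, a list of its own where there are three numbers: the shift along the tool's x, y, z in m, then the turn about the tool's z in degrees. In form: [[[dx, dy, dz], twist], ...]. A call has 1 to 12 rows; each row is the pose to reach, as a shift and turn from the pose commanded when the call began, along the tool's axes at that moment; what a row does not reach only later rows make up. A row lasts 1/8 s, in which the tool goes at most 62.5 mm and 10.7 degrees, less where a joint would pass 70% of its speed; a pose out of reach is approached as far as the arm can. A call with a gripper value outside its range is refused whole. "jaw" is the finger opening in m, from 0 to 0.093, set as the call begins (left out, the last holds). The fingers move at their own pace and stop on an object; "squeeze" is the grip in N (left out, the last holds). Time passes only in rows, so rows that repeat a pose let the fingers close. It gives the time, the measured TCP pose, the force and the opening at its end, in the units of the state.
- monitor.read_state(): the state, without advancing time (a new reading comes with each control period).
- eyes.read_camera(name): name is "scene" or "top"; returns the picture (384x512x3 uint8, red, green, blue); there is no depth.
- eyes.camera_model(name): a dict with "mtx" (3x3 intrinsics, pixels), "k1" (the pictures are not rectified: a ray, as slopes to the right and down, at radius r is drawn at 1 + k1 r^2 times it, then the intrinsics apply), "cam_to_world" (4x4, takes a point from camera to world coordinates). Camera axes: x right, y down, z forward; pixel columns grow to the right and rows downward; lengths in m; the calibration is good to about 2 mm. A picture is of the moment at which its call begins. camera_model takes no time and is no camera call.
- ticket.close_job(): hands the job in, once; it reports no verdict.
The state is a dict: "t": time; "q": joint angles; "dq": joint speeds; "joint_torque": joint torques, N m; "tool_pos": TCP position; "orientation": TCP orientation; "force": force on the tool from outside, world axes, zero at the start; "wrist_torque": the same for the moment, N m; "opening": finger opening in m.
Only numpy, scipy, OpenCV 4.12 (cv2) and the standard library are available. Lean on these libraries where they do the work, as an engineer would, in place of code of your own. Each camera call takes 0.05 s, during which the arm holds its last target.

## Working session

There is one attempt and no reset: what is moved stays moved. The work goes in short steps, Python scripts to look and compute and a tool call to move; the robot and the scene stay as the last step left them, time stands still between calls to the robot, and variables do not carry over. Pictures are saved under pics/ and viewed, and the job is handed in when it is done.

Besides the shell and the picture viewer there is one more tool, called after "Call:" as name(argument=value, ...), one argument or row to a line, values as JSON. send_rows: Moves the arm, as the interface text tells. Its arguments: {"type":"object","properties":{"motion":{"type":"array","items":{"type":"array"}},"jaw":{"type":"number"},"squeeze":{"type":"number"}},"required":["motion"]}

```bash
mkdir -p pics; python3 - <<'E'
from plant import monitor, eyes
import cv2
print(monitor.read_state())
for n in ("scene","top"):
    im=eyes.read_camera(n); cv2.imwrite(f"pics/{n}0.png",im[:,:,::-1]); print(n,eyes.camera_model(n))
E
```

```text
{'t': 0.0, 'q': array([ 1.24363647e+00,  1.31185601e-01,  1.48929249e+00,  4.62409390e-05,
        1.52299269e+00, -8.54089210e-02]), 'dq': array([ 0.00016831,  0.00072011, -0.00100495,  0.00040626,  0.00077553,
        0.00033435]), 'joint_torque': array([ 1.18017197e-03, -5.59872508e+01, -4.91747725e+01,  7.68468459e-02,
        3.58113565e-02, -9.21874357e-05]), 'tool_pos': array([0.14342225, 0.58201212, 0.21756561]), 'orientation': array([-3.78768950e-01, -3.11824138e+00,  2.87234099e-03]), 'force': array([ 0.18543849, -0.19814343,  0.21120868]), 'wrist_torque': array([-0.04802364,  0.01779185,  0.00608364]), 'opening': 0.09344240955694505}
scene {'mtx': array([[479.23131383,   0.        , 260.98141122],
       [  0.        , 479.23131383, 191.09171482],
       [  0.        ,   0.        ,   1.        ]]), 'k1': 0.059542455564751136, 'cam_to_world': array([[ 0.75986998, -0.43355046,  0.48438787,  0.09140012],
       [-0.64976055, -0.52970618,  0.54518124, -0.53084771],
       [ 0.02021967, -0.72900299, -0.68421182,  0.70160472],
       [ 0.        ,  0.        ,  0.        ,  1.        ]])}
top {'mtx': array([[447.83415508,   0.        , 249.01854034],
       [  0.        , 447.83415508, 190.03098848],
       [  0.        ,   0.        ,   1.        ]]), 'k1': 0.028329589128450138, 'cam_to_world': array([[ 0.0111431 , -0.99953659,  0.02832725,  0.49111969],
       [-0.99941565, -0.01021734,  0.03261844, -0.06572005],
       [-0.0323139 , -0.02867416, -0.99906637,  0.96234649],
       [ 0.        ,  0.        ,  0.        ,  1.        ]])}
```

View pics/scene0.png

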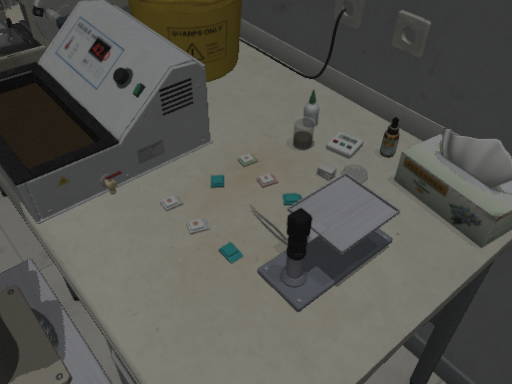

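View pics/top0.png

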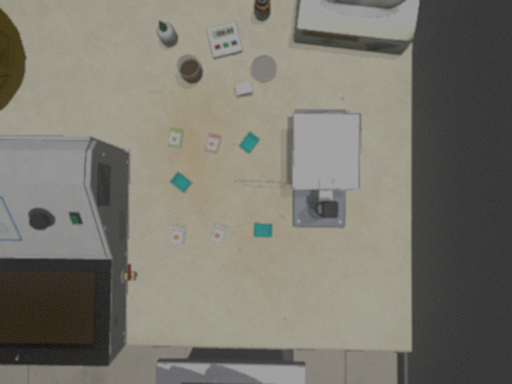

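```bash
python3 - <<'E'
import cv2
a=cv2.imread("pics/top0.png")
cv2.imwrite("pics/c1.png",cv2.resize(a[115:260,155:290],None,fx=5,fy=5,interpolation=cv2.INTER_CUBIC)[:600*2][:725])
cv2.imwrite("pics/c1a.png",cv2.resize(a[120:160,160:240],None,fx=10,fy=10,interpolation=cv2.INTER_CUBIC))
cv2.imwrite("pics/c1b.png",cv2.resize(a[215:255,160:240],None,fx=10,fy=10,interpolation=cv2.INTER_CUBIC))
cv2.imwrite("pics/c2.png",cv2.resize(a[100:235,280:370],None,fx=4.4,fy=4.4,interpolation=cv2.INTER_CUBIC))
s=cv2.imread("pics/scene0.png")
cv2.imwrite("pics/c3.png",cv2.resize(s[165:310,240:410],None,fx=4,fy=4,interpolation=cv2.INTER_CUBIC))
E
```

```text
(no output)
```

View pics/c1a.png

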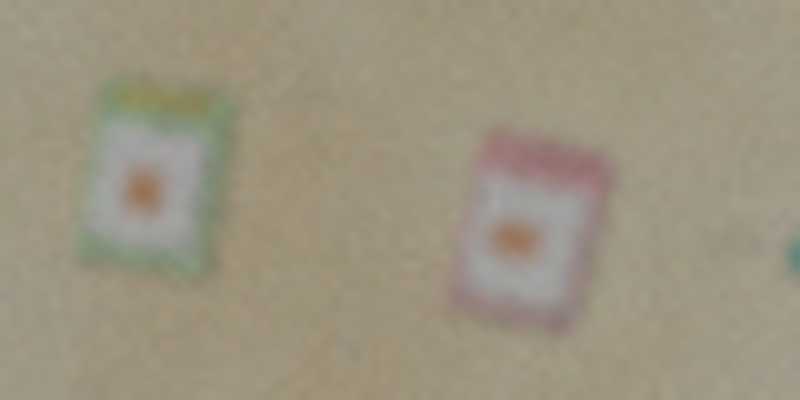

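View pics/c1b.png

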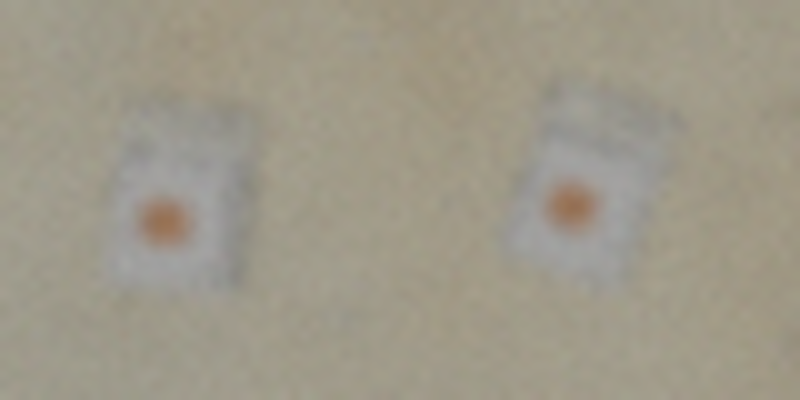

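View pics/c2.png

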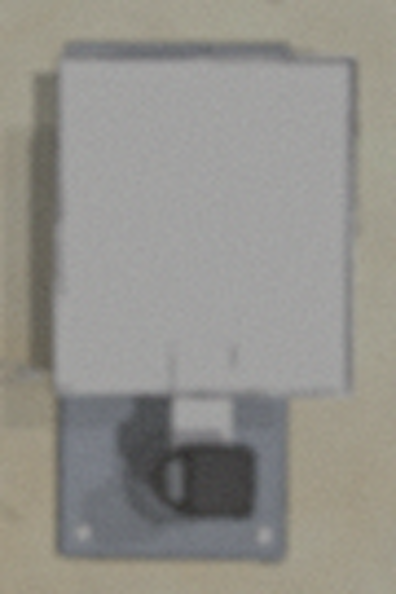

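View pics/c3.png

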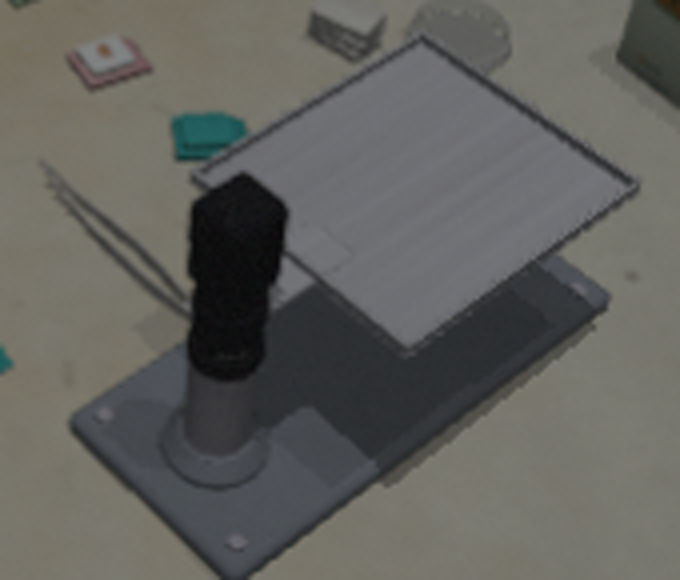

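```bash
cat > h.py <<'E'
import numpy as np, cv2
from plant import monitor, eyes
def px2w(cam,uv,z):
    m=eyes.camera_model(cam); K=m['mtx']; T=m['cam_to_world']
    uv=np.atleast_2d(np.array(uv,float))
    n=cv2.undistortPoints(uv[:,None,:],K,np.array([m['k1'],0,0,0.]))[:,0]
    d=np.c_[n,np.ones(len(n))]@T[:3,:3].T; o=T[:3,3]
    return o+d*((z-o[2])/d[:,2])[:,None]
def w2px(cam,P):
    m=eyes.camera_model(cam); T=np.linalg.inv(m['cam_to_world'])
    return cv2.projectPoints(np.atleast_2d(np.array(P,float)),cv2.Rodrigues(T[:3,:3])[0],T[:3,3],m['mtx'],np.array([m['k1'],0,0,0.]))[0][:,0]
def rep(name,c,off,s,z):
    c=(np.array(c,float)+.5)/s-.5+np.array(off)
    w=px2w('top',c,z)
    ex=(w[0]+w[1]-w[2]-w[3])/2; ey=(w[0]+w[3]-w[1]-w[2])/2
    print(name,w.mean(0).round(4),'L',np.linalg.norm(ex).round(4),'W',np.linalg.norm(ey).round(4),'angx',np.degrees(np.arctan2(ex[1],ex[0])).round(1),'angy',np.degrees(np.arctan2(-ey[0],ey[1])).round(1))
E
python3 - <<'E'
from h import *
rep('green',[(103,82),(238,100),(207,278),(78,260)],(160,120),10,.005)
rep('pink',[(487,130),(614,160),(570,330),(452,303)],(160,120),10,.005)
rep('wl',[(125,98),(258,112),(238,295),(105,278)],(160,215),10,.005)
rep('wr',[(550,78),(680,122),(620,292),(503,250)],(160,215),10,.005)
rep('tray',[(60,57),(355,62),(350,393),(55,390)],(280,100),4.4,.112)
rep('handle',[(185,447),(257,447),(257,515),(185,515)],(280,100),4.4,.167)
rep('foot',[(65,42),(288,42),(286,557),(58,555)],(280,100),4.4,.012)
from scipy.spatial.transform import Rotation as R
print(R.from_rotvec(monitor.read_state()['orientation']).as_matrix().round(3))
E
```

```text
green [0.6298 0.126  0.005 ] L 0.0389 W 0.0289 angx -8.1 angy -7.3
pink [0.6195 0.045  0.005 ] L 0.0379 W 0.0272 angx -12.2 angy -12.7
wl [0.4222 0.1174 0.005 ] L 0.039 W 0.0288 angx -5.4 angy -5.9
wr [0.4255 0.0301 0.005 ] L 0.0382 W 0.028 angx -16.7 angy -18.4
tray [ 0.591 -0.183  0.112] L 0.1431 W 0.126 angx -0.4 angy -0.4
handle [ 0.4818 -0.1827  0.167 ] L 0.0272 W 0.0287 angx 0.3 angy 0.7
foot [ 0.5675 -0.1825  0.012 ] L 0.2473 W 0.1077 angx -0.1 angy 0.2
[[-0.971  0.239 -0.001]
 [ 0.239  0.971 -0.002]
 [ 0.    -0.002 -1.   ]]
```

```bash
python3 - <<'E'
from h import *
P=[[.143,.582,.219],[.143,.582,0],[.143,.582,.3],[.25,.3,.2],[.25,.3,.3]]
print(w2px('top',P).round(0).tolist(), w2px('scene',P).round(0).tolist())
# oven feature triangulation by DLT: matched points scene/top
def tri(s,t):
    def ray(c,uv):
        m=eyes.camera_model(c); a=px2w(c,uv,0)[0]; o=m['cam_to_world'][:3,3]; d=a-o; return o,d/np.linalg.norm(d)
    o1,d1=ray('scene',s);o2,d2=ray('top',t)
    A=np.c_[d1,-d2]; k=np.linalg.lstsq(A,o2-o1,rcond=None)[0]
    return ((o1+k[0]*d1+o2+k[1]*d2)/2).round(3), np.linalg.norm(o1+k[0]*d1-o2-k[1]*d2).round(4)
print('knob',tri((122,76),(40,219)))
print('green btn',tri((139,90),(75,218)))
print('front corner bottom?',tri((190,62),(90,138)))
print('lip near',tri((45,205),(110,362)))
print('lip top corner',tri((100,172),(108,260)))
E
python3 - <<'E'
import cv2
s=cv2.imread("pics/scene0.png")
cv2.imwrite("pics/c4.png",cv2.resize(s[0:384,0:230],None,fx=1.55*1.5,fy=1.55,interpolation=cv2.INTER_CUBIC)[:600])
E
```

```text
[[-133.0, 411.0], [-41.0, 363.0], [-184.0, 438.0], [47.0, 343.0], [13.0, 364.0]] [[-97.0, 57.0], [-47.0, 147.0], [-120.0, 15.0], [21.0, 111.0], [1.0, 60.0]]
knob (array([0.459, 0.324, 0.187]), np.float64(0.0001))
green btn (array([0.462, 0.264, 0.182]), np.float64(0.0017))
front corner bottom? (array([0.587, 0.238, 0.212]), np.float64(0.0271))
lip near (array([0.194, 0.22 , 0.068]), np.float64(0.0477))
lip top corner (array([0.356, 0.269, 0.017]), np.float64(0.0236))
```

View pics/c4.png

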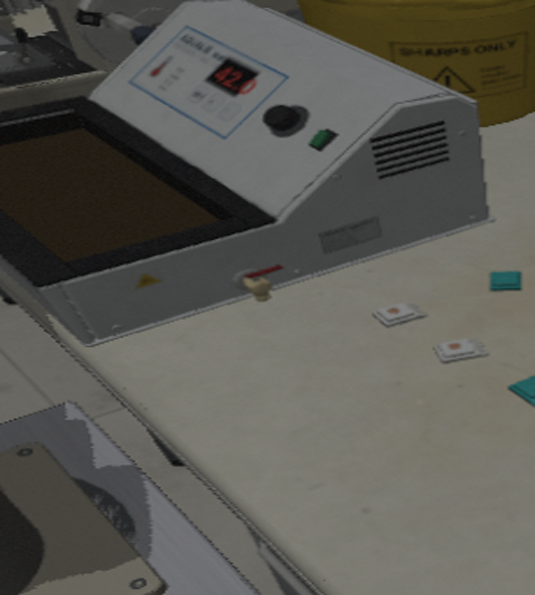

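```bash
cat >> h.py <<'E'
from scipy.spatial.transform import Rotation as R
def go(*targets):
    # target: (x,y,z,yaw of tool y relative to world y, deg) -> shift in tool frame, twist
    s=monitor.read_state(); M=R.from_rotvec(s['orientation']).as_matrix()
    a0=np.degrees(np.arctan2(-M[0,1],M[1,1]))
    print('tcp',s['tool_pos'].round(4),'yaw',a0.round(2),'t',s['t'],'f',s['force'].round(1),'op',round(s['opening'],4))
    p=s['tool_pos']
    for x,y,z,a in targets:
        d=M.T@(np.array([x,y,z])-s['tool_pos']); n=np.linalg.norm(np.array([x,y,z])-p)/.0625
        p=np.array([x,y,z]); print(d.round(4).tolist(),round(a0-a,1),'rows>=',round(n,1))
E
python3 -c "
from h import *
go((.143,.582,.30,-13.8),(.4255,.0301,.30,-17.5),(.4255,.0301,.10,-17.5),(.4255,.0301,.04,-17.5))"
```

```text
tcp [0.1435 0.5821 0.2177] yaw -13.85 t 0.1 f [ 0.4  1.1 -0.3] op 0.0926
[0.0005, -0.0003, -0.0823] -0.1 rows>= 1.3
[-0.406, -0.4685, -0.0816] 3.6 rows>= 9.9
[-0.406, -0.4682, 0.1184] 3.6 rows>= 3.2
[-0.406, -0.4681, 0.1784] 3.6 rows>= 1.0
```

Call:
send_rows(
  motion=[
    [[0, 0, -0.05], 0],
    [[0, 0, -0.082], 0],
    [[-0.406, -0.468, -0.082], 3.6],
    [[-0.406, -0.468, -0.082], 3.6],
    [[-0.406, -0.468, -0.082], 3.6],
    [[-0.406, -0.468, -0.082], 3.6],
    [[-0.406, -0.468, -0.082], 3.6],
    [[-0.406, -0.468, -0.082], 3.6],
    [[-0.406, -0.468, -0.082], 3.6],
    [[-0.406, -0.468, -0.082], 3.6],
    [[-0.406, -0.468, -0.082], 3.6],
    [[-0.406, -0.468, -0.082], 3.6],
  ],
  jaw=0.05,
  squeeze=12,
)

```text
t: 1.6
tool_pos: [0.4262, 0.0288, 0.3005]
orientation: [0.478, 3.105, 0.0]
force: [0.3, 0.4, 0.4]
opening: 0.0499
```

```bash
python3 -c "
from h import *
go((.4255,.0301,.10,-17.5),(.4255,.0301,.04,-17.5))"
```

```text
tcp [0.4262 0.0288 0.3005] yaw -17.49 t 1.6 f [0.3 0.4 0.4] op 0.0499
[0.0011, 0.001, 0.2005] 0.0 rows>= 3.2
[0.0011, 0.001, 0.2605] 0.0 rows>= 1.0
```

Call:
send_rows(
  motion=[
    [[0.001, 0.001, 0.06], 0],
    [[0.001, 0.001, 0.12], 0],
    [[0.001, 0.001, 0.18], 0],
    [[0.001, 0.001, 0.22], 0],
    [[0.001, 0.001, 0.24], 0],
    [[0.001, 0.001, 0.26], 0],
    [[0.001, 0.001, 0.26], 0],
  ],
)

```text
t: 2.48
tool_pos: [0.4231, 0.0323, 0.0388]
orientation: [-0.476, -3.101, 0.001]
force: [-0.4, -0.6, 0.5]
opening: 0.0501
```

```bash
python3 -c "
from h import *
go((.4255,.0301,.0025,-17.5))
for n in ('top','scene'):
    im=eyes.read_camera(n); cv2.imwrite(f'pics/{n}1.png',im[:,:,::-1])
a=w2px('scene',[.4255,.0301,.02])[0].astype(int)
im=cv2.imread('pics/scene1.png')
cv2.imwrite('pics/s1c.png',cv2.resize(im[a[1]-60:a[1]+40,max(0,a[0]-70):a[0]+70],None,fx=5,fy=5,interpolation=cv2.INTER_CUBIC))
"
```

```text
tcp [0.4231 0.0323 0.0388] yaw -17.45 t 2.475 f [-0.4 -0.6  0.5] op 0.0501
[-0.0031, -0.0014, 0.0363] 0.0 rows>= 0.6
```

View pics/s1c.png

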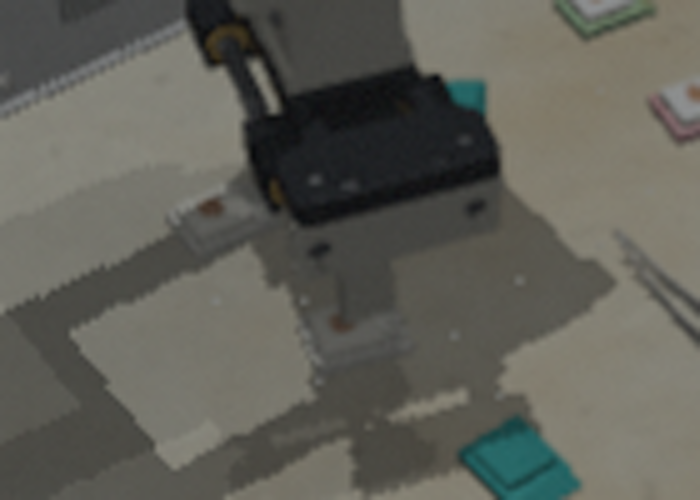

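Call:
send_rows(
  motion=[
    [[-0.003, -0.0014, 0.015], 0],
    [[-0.003, -0.0014, 0.025], 0],
    [[-0.003, -0.0014, 0.025], 0],
    [[-0.003, -0.0014, 0.025], 0],
  ],
)

```text
t: 3.08
tool_pos: [0.4275, 0.03, 0.0156]
orientation: [-0.477, -3.105, 0.0]
force: [0.0, 0.9, 0.1]
opening: 0.05
```

```bash
python3 -c "
from h import *
go((.4255,.0301,.0025,-17.5))
for n in ('top','scene'):
    im=eyes.read_camera(n); cv2.imwrite(f'pics/{n}2.png',im[:,:,::-1])
a=w2px('scene',[.4255,.0301,.02])[0].astype(int)
im=cv2.imread('pics/scene2.png')
cv2.imwrite('pics/s2c.png',cv2.resize(im[a[1]-40:a[1]+25,max(0,a[0]-45):a[0]+45],None,fx=8,fy=8,interpolation=cv2.INTER_CUBIC))
go((.4255,.0301,.0025,-17.5))
"
```

```text
tcp [0.4275 0.03   0.0156] yaw -17.46 t 3.075 f [0.  0.9 0.1] op 0.05
[0.0019, -0.0005, 0.0131] 0.0 rows>= 0.2
tcp [0.4279 0.03   0.016 ] yaw -17.45 t 3.175 f [0.2 0.3 0.1] op 0.0499
[0.0023, -0.0006, 0.0135] 0.0 rows>= 0.2
```

View pics/s2c.png

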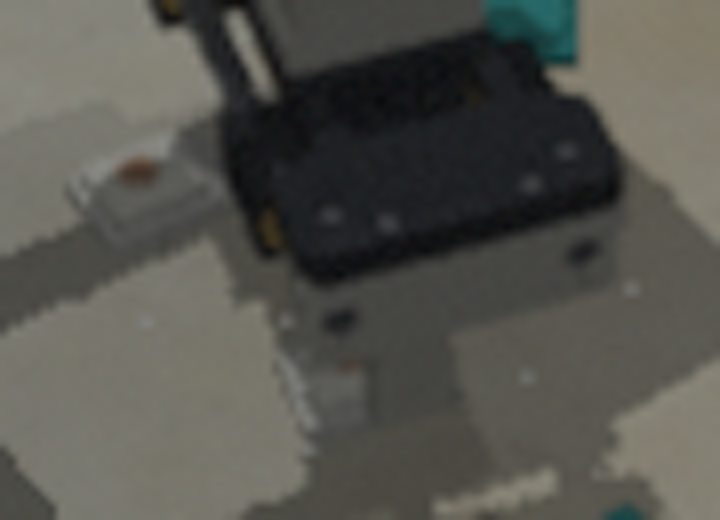

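Call:
send_rows(
  motion=[
    [[0.001, -0.0005, 0.006], 0],
    [[0.001, -0.0005, 0.012], 0],
    [[0.001, -0.0005, 0.012], 0],
    [[0.001, -0.0005, 0.012], 0],
    [[0.001, -0.0005, 0.012], 0],
  ],
)

```text
t: 3.8
tool_pos: [0.4266, 0.0298, 0.0038]
orientation: [0.477, 3.105, 0.0]
force: [0.2, -0.3, 0.0]
opening: 0.0498
```

```bash
python3 -c "
from h import *
go((.4255,.0301,.0025,-17.5))"
```

```text
tcp [0.4266 0.0298 0.0038] yaw -17.45 t 3.8 f [ 0.2 -0.3  0. ] op 0.0498
[0.0012, -0.0, 0.0013] 0.0 rows>= 0.0
```

Close on the cassette.

Call:
send_rows(
  motion=[
    [[0, 0, 0.001], 0],
    [[0, 0, 0.001], 0],
    [[0, 0, 0.001], 0],
    [[0, 0, 0.001], 0],
    [[0, 0, 0.001], 0],
    [[0, 0, 0.001], 0],
  ],
  jaw=0.02,
  squeeze=12,
)

```text
t: 4.55
tool_pos: [0.4265, 0.0298, 0.0027]
orientation: [0.477, 3.105, 0.0]
force: [-0.9, 0.8, 0.9]
opening: 0.0282
```

```bash
python3 -c "
from h import *
go((.4255,.0301,.20,-17.5),(.561,-.183,.20,0),(.561,-.183,.14,0))"
```

```text
tcp [0.4265 0.0298 0.0027] yaw -17.46 t 4.55 f [-0.9  0.8  0.9] op 0.0282
[0.001, 0.0, -0.1973] 0.0 rows>= 3.2
[-0.1922, -0.1626, -0.1973] -17.5 rows>= 4.0
[-0.1922, -0.1626, -0.1373] -17.5 rows>= 1.0
```

Call:
send_rows(
  motion=[
    [[0, 0, -0.01], 0],
    [[0, 0, -0.03], 0],
    [[0, 0, -0.08], 0],
    [[0, 0, -0.14], 0],
    [[0, 0, -0.197], 0],
    [[0, 0, -0.197], 0],
  ],
)

```text
t: 5.3
tool_pos: [0.4298, 0.0296, 0.2061]
orientation: [0.475, 3.095, 0.002]
force: [0.6, -0.2, -0.4]
opening: 0.0277
```

```bash
python3 -c "
from h import *
go((.621,-.183,.20,-.2),(.621,-.183,.14,-.2))"
```

```text
tcp [0.4298 0.0296 0.2061] yaw -17.45 t 5.3 f [ 0.6 -0.2 -0.4] op 0.0277
[-0.2461, -0.1455, 0.0083] -17.2 rows>= 4.6
[-0.2455, -0.1457, 0.0683] -17.2 rows>= 1.0
```

Call:
send_rows(
  motion=[
    [[-0.06, -0.036, 0], -5],
    [[-0.12, -0.072, 0], -10],
    [[-0.17, -0.1, 0], -15],
    [[-0.21, -0.125, 0], -17.2],
    [[-0.235, -0.14, 0], -17.2],
    [[-0.245, -0.1455, 0.0], -17.2],
    [[-0.245, -0.1455, 0.03], -17.2],
    [[-0.245, -0.1455, 0.05], -17.2],
    [[-0.245, -0.1455, 0.06], -17.2],
    [[-0.245, -0.1455, 0.06], -17.2],
    [[-0.245, -0.1455, 0.06], -17.2],
    [[-0.245, -0.1455, 0.06], -17.2],
  ],
)

```text
t: 6.8
tool_pos: [0.6172, -0.1827, 0.141]
orientation: [0.007, 3.14, -0.001]
force: [1.0, -0.3, -0.4]
opening: 0.0281
```

```bash
python3 -c "
from h import *
go((.621,-.183,.110,-.2))
for n in ('top','scene'):
    im=eyes.read_camera(n); cv2.imwrite(f'pics/{n}3.png',im[:,:,::-1])
im=cv2.imread('pics/scene3.png')
cv2.imwrite('pics/s3c.png',cv2.resize(im[110:300,250:420],None,fx=3.1,fy=3.1,interpolation=cv2.INTER_CUBIC))
"
```

```text
tcp [ 0.6172 -0.1827  0.141 ] yaw -0.25 t 6.8 f [ 1.  -0.3 -0.4] op 0.0281
[-0.0037, -0.0003, 0.031] -0.0 rows>= 0.5
```

View pics/s3c.png

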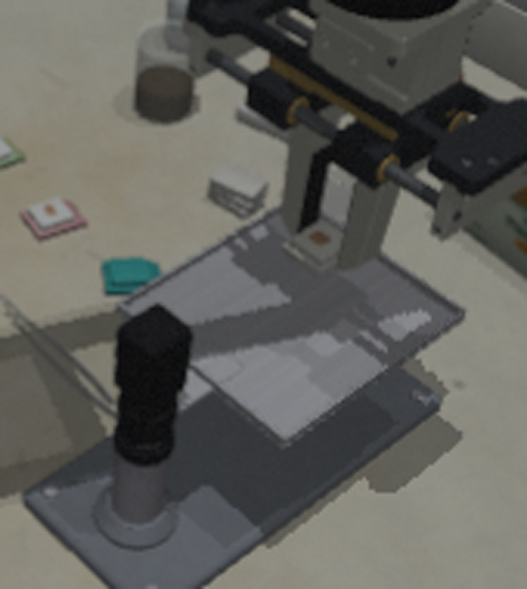

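Call:
send_rows(
  motion=[
    [[-0.003, 0, 0.012], 0],
    [[-0.003, 0, 0.022], 0],
    [[-0.003, 0, 0.028], 0],
    [[-0.003, 0, 0.03], 0],
    [[-0.003, 0, 0.031], 0],
    [[-0.003, 0, 0.031], 0],
    [[-0.003, 0, 0.031], 0],
  ],
)

```text
t: 7.78
tool_pos: [0.6197, -0.1826, 0.109]
orientation: [0.007, 3.141, -0.0]
force: [0.9, 0.9, -0.9]
opening: 0.0282
```

Call:
send_rows(
  motion=[
    [[0, 0, 0.0005], 0],
    [[0, 0, 0.0005], 0],
    [[0, 0, 0.0005], 0],
    [[0, 0, 0.0005], 0],
  ],
  jaw=0.045,
)

```text
t: 8.28
tool_pos: [0.6196, -0.1825, 0.1082]
orientation: [0.007, 3.142, -0.0]
force: [0.3, -0.3, 0.9]
opening: 0.0448
```

Call:
send_rows(
  motion=[
    [[0, 0, -0.01], 0],
    [[0, 0, -0.03], 0],
    [[0, 0, -0.06], 0],
    [[0, 0, -0.1], 0],
    [[0, 0, -0.1], 0],
    [[0, 0, -0.1], 0],
  ],
)

```text
t: 9.02
tool_pos: [0.6198, -0.1826, 0.2091]
orientation: [0.007, 3.14, -0.001]
force: [0.6, 0.2, -1.1]
opening: 0.0449
```

```bash
python3 -c "
from h import *
go((.6195,.045,.20,-12.4),(.6195,.045,.04,-12.4))
im=eyes.read_camera('scene'); cv2.imwrite('pics/s4.png',im[:,:,::-1])
im=cv2.imread('pics/s4.png')
cv2.imwrite('pics/s4c.png',cv2.resize(im[110:300,250:420],None,fx=3.1,fy=3.1,interpolation=cv2.INTER_CUBIC))
"
```

```text
tcp [ 0.6198 -0.1826  0.2091] yaw -0.25 t 9.025 f [ 0.6  0.2 -1.1] op 0.0449
[0.0013, 0.2276, 0.009] 12.1 rows>= 3.6
[0.0016, 0.2277, 0.169] 12.1 rows>= 2.6
```

View pics/s4c.png

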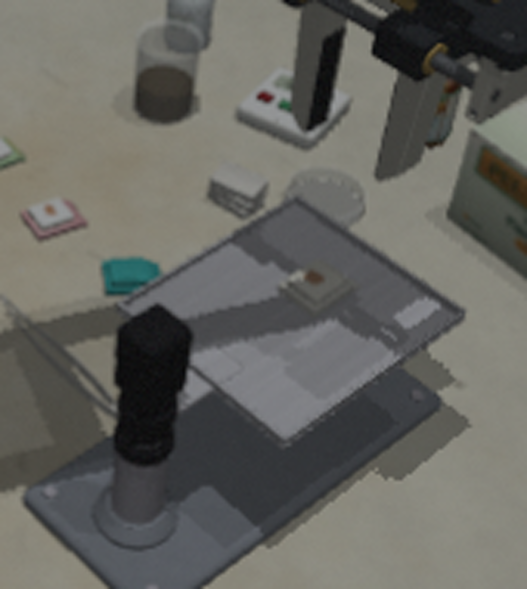

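Call:
send_rows(
  motion=[
    [[0, 0.05, 0], 4],
    [[0, 0.11, 0], 8],
    [[0, 0.17, 0], 12.1],
    [[0.0013, 0.21, 0], 12.1],
    [[0.0013, 0.2276, 0], 12.1],
    [[0.0013, 0.2276, 0.05], 12.1],
    [[0.0013, 0.2276, 0.1], 12.1],
    [[0.0013, 0.2276, 0.14], 12.1],
    [[0.0013, 0.2276, 0.169], 12.1],
    [[0.0013, 0.2276, 0.175], 12.1],
    [[0.0013, 0.2276, 0.175], 12.1],
    [[0.0013, 0.2276, 0.175], 12.1],
  ],
)

```text
t: 10.58
tool_pos: [0.6206, 0.0448, 0.035]
orientation: [0.338, 3.121, 0.0]
force: [-0.6, 0.9, 0.6]
opening: 0.0449
```

```bash
python3 -c "
from h import *
go((.6195,.045,.003,-12.4))
im=eyes.read_camera('scene'); cv2.imwrite('pics/s5.png',im[:,:,::-1])
im=cv2.imread('pics/s5.png')
a=w2px('scene',[.6195,.045,.02])[0].astype(int)
cv2.imwrite('pics/s5c.png',cv2.resize(im[a[1]-45:a[1]+30,max(0,a[0]-45):a[0]+45],None,fx=7,fy=7,interpolation=cv2.INTER_CUBIC))
"
```

```text
tcp [0.6206 0.0448 0.035 ] yaw -12.37 t 10.575 f [-0.6  0.9  0.6] op 0.0449
[0.0012, -0.0001, 0.032] 0.0 rows>= 0.5
```

View pics/s5c.png

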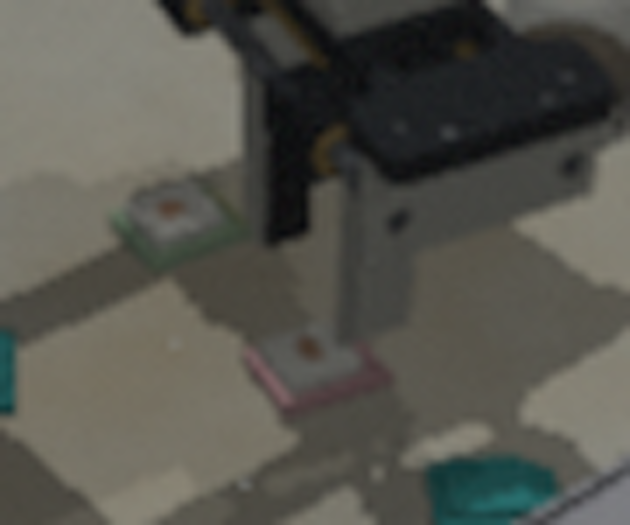

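Call:
send_rows(
  motion=[
    [[0.001, 0, 0.012], 0],
    [[0.001, 0, 0.022], 0],
    [[0.001, 0, 0.028], 0],
    [[0.001, 0, 0.031], 0],
    [[0.001, 0, 0.031], 0],
    [[0.001, 0, 0.031], 0],
  ],
)

```text
t: 11.38
tool_pos: [0.6186, 0.0453, 0.0025]
orientation: [0.338, 3.123, 0.0]
force: [-0.6, 0.1, 0.2]
opening: 0.0452
```

Call:
send_rows(
  motion=[
    [[0, 0, 0.0005], 0],
    [[0, 0, 0.0005], 0],
    [[0, 0, 0.0005], 0],
    [[0, 0, 0.0005], 0],
    [[0, 0, 0.0005], 0],
    [[0, 0, 0.0005], 0],
  ],
  jaw=0.02,
)

```text
t: 12.12
tool_pos: [0.6184, 0.0453, 0.0018]
orientation: [0.338, 3.123, 0.0]
force: [0.3, 0.3, 2.5]
opening: 0.0281
```

Call:
send_rows(
  motion=[
    [[0, 0, -0.01], 0],
    [[0, 0, -0.03], 0],
    [[0, 0, -0.08], 0],
    [[0, 0, -0.14], 0],
    [[0, 0, -0.19], 0],
    [[0, 0, -0.205], 0],
    [[0, 0, -0.205], 0],
    [[0, 0, -0.205], 0],
  ],
)

```text
t: 13.12
tool_pos: [0.6171, 0.0453, 0.2044]
orientation: [-0.338, -3.12, 0.001]
force: [-0.9, 0.3, -1.2]
opening: 0.0282
```

```bash
python3 -c "
from h import *
go((.560,-.183,.20,-.2),(.560,-.183,.14,-.2))"
```

```text
tcp [0.6171 0.0453 0.2044] yaw -12.35 t 13.125 f [-0.9  0.3 -1.2] op 0.0282
[0.0069, -0.2352, 0.0046] -12.2 rows>= 3.8
[0.0067, -0.2352, 0.0646] -12.2 rows>= 1.0
```

Call:
send_rows(
  motion=[
    [[0, -0.05, 0], -4],
    [[0, -0.11, 0], -8],
    [[0.003, -0.17, 0], -12.2],
    [[0.006, -0.21, 0], -12.2],
    [[0.0068, -0.235, 0], -12.2],
    [[0.0068, -0.235, 0.0], -12.2],
    [[0.0068, -0.235, 0.03], -12.2],
    [[0.0068, -0.235, 0.05], -12.2],
    [[0.0068, -0.235, 0.065], -12.2],
    [[0.0068, -0.235, 0.065], -12.2],
    [[0.0068, -0.235, 0.065], -12.2],
    [[0.0068, -0.235, 0.065], -12.2],
  ],
)

```text
t: 14.62
tool_pos: [0.5621, -0.183, 0.1429]
orientation: [0.004, 3.14, -0.001]
force: [0.2, -0.1, -0.5]
opening: 0.0282
```

```bash
python3 -c "
from h import *
go((.560,-.183,.109,-.2))
im=eyes.read_camera('scene'); cv2.imwrite('pics/s6.png',im[:,:,::-1])
im=cv2.imread('pics/s6.png')
cv2.imwrite('pics/s6c.png',cv2.resize(im[110:300,250:420],None,fx=3.1,fy=3.1,interpolation=cv2.INTER_CUBIC))
"
```

```text
tcp [ 0.5621 -0.183   0.1429] yaw -0.15 t 14.625 f [ 0.2 -0.1 -0.5] op 0.0282
[0.0022, 0.0001, 0.0339] 0.0 rows>= 0.5
```

View pics/s6c.png

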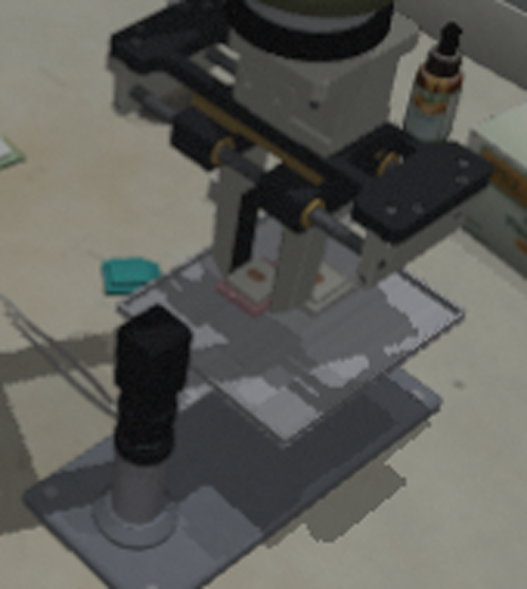

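Call:
send_rows(
  motion=[
    [[0.002, 0, 0.012], 0],
    [[0.002, 0, 0.024], 0],
    [[0.002, 0, 0.031], 0],
    [[0.002, 0, 0.033], 0],
    [[0.002, 0, 0.034], 0],
    [[0.002, 0, 0.0345], 0],
    [[0.002, 0, 0.0345], 0],
  ],
)

```text
t: 15.55
tool_pos: [0.5598, -0.1829, 0.1077]
orientation: [0.004, 3.141, -0.001]
force: [-0.9, -0.3, 4.4]
opening: 0.0281
```

Call:
send_rows(
  motion=[
    [[0, 0, 0], 0],
    [[0, 0, 0], 0],
    [[0, 0, 0], 0],
    [[0, 0, 0], 0],
  ],
  jaw=0.045,
)

```text
t: 16.05
tool_pos: [0.5593, -0.1828, 0.107]
orientation: [-0.004, -3.141, -0.0]
force: [-0.1, 0.5, 0.1]
opening: 0.0448
```

Call:
send_rows(
  motion=[
    [[0, 0, -0.01], 0],
    [[0, 0, -0.03], 0],
    [[0, 0, -0.06], 0],
    [[0, 0, -0.1], 0],
    [[0, 0, -0.11], 0],
    [[0, 0, -0.11], 0],
    [[0, 0, -0.11], 0],
  ],
)

```text
t: 16.92
tool_pos: [0.5586, -0.1825, 0.2156]
orientation: [-0.004, -3.14, -0.001]
force: [-0.0, 0.2, -0.5]
opening: 0.0449
```

```bash
python3 -c "
from h import *
im=eyes.read_camera('scene'); cv2.imwrite('pics/s7.png',im[:,:,::-1])
im=cv2.imread('pics/s7.png')
cv2.imwrite('pics/s7c.png',cv2.resize(im[110:300,250:420],None,fx=3.1,fy=3.1,interpolation=cv2.INTER_CUBIC))
go((.4818,-.183,.22,-.1),(.4818,-.183,.18,-.1))
"
```

```text
tcp [ 0.5585 -0.1824  0.2153] yaw -0.15 t 16.975 f [-0.2  0.3  0.7] op 0.0451
[0.0767, -0.0008, -0.0045] -0.1 rows>= 1.2
[0.0766, -0.0008, 0.0355] -0.1 rows>= 0.6
```

View pics/s7c.png

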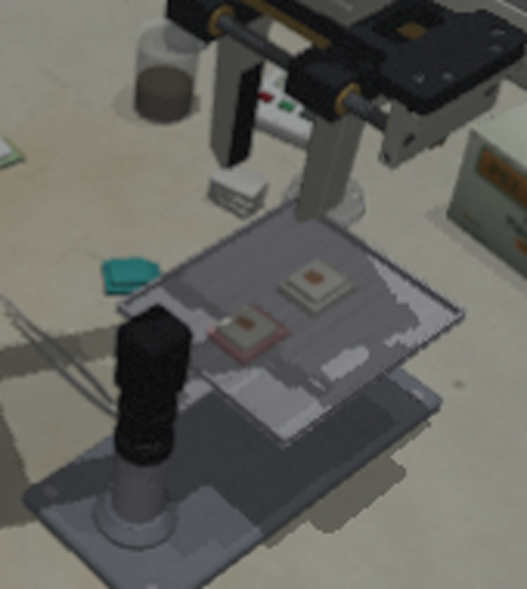

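Call:
send_rows(
  motion=[
    [[0.03, 0, 0], 0],
    [[0.06, 0, 0], 0],
    [[0.0767, -0.0005, 0], 0],
    [[0.0767, -0.0005, 0.02], 0],
    [[0.0767, -0.0005, 0.035], 0],
    [[0.0767, -0.0005, 0.035], 0],
    [[0.0767, -0.0005, 0.035], 0],
  ],
  jaw=0.06,
)

```text
t: 17.85
tool_pos: [0.4829, -0.1829, 0.1818]
orientation: [-0.004, -3.141, -0.001]
force: [0.1, 0.0, 0.7]
opening: 0.0601
```

```bash
python3 -c "
from h import *
go((.4818,-.182,.126,-.1))
for n in ('scene','top'):
    im=eyes.read_camera(n); cv2.imwrite(f'pics/{n}8.png',im[:,:,::-1])
im=cv2.imread('pics/scene8.png')
cv2.imwrite('pics/s8c.png',cv2.resize(im[130:310,220:400],None,fx=3.3,fy=3.3,interpolation=cv2.INTER_CUBIC))
"
```

```text
tcp [ 0.4829 -0.1829  0.1818] yaw -0.14 t 17.85 f [0.1 0.  0.7] op 0.0601
[0.001, 0.0009, 0.0558] -0.0 rows>= 0.9
```

View pics/s8c.png

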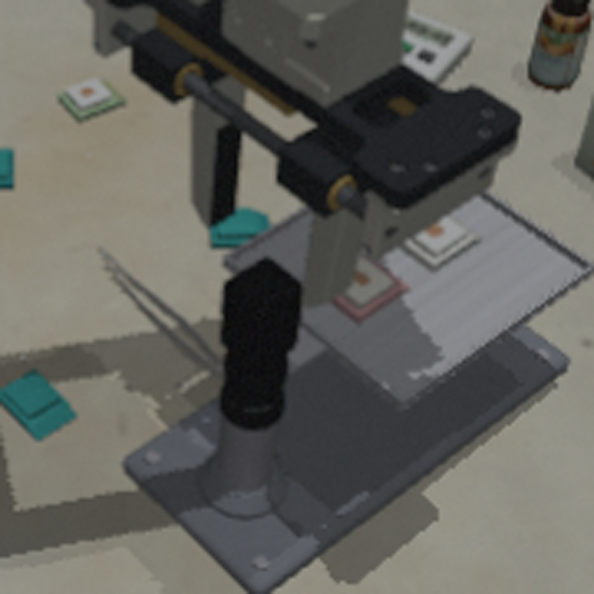

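```bash
python3 -c "
from h import *
c=lambda P:((w2px('scene',P)-[220,130])*3.3).round(0).tolist()
print('near finger tip centre',c([.483,-.222,.182]),'far',c([.483,-.144,.182]))
print('handle top corners',c([[.4668,-.1967,.167],[.4968,-.1967,.167],[.4968,-.1687,.167],[.4668,-.1687,.167]]))
print('tray',c([[.517,-.247,.112],[.665,-.247,.112],[.517,-.119,.112]]))
"
```

```text
near finger tip centre [[327.0, 302.0]] far [[210.0, 210.0]]
handle top corners [[260.0, 310.0], [306.0, 280.0], [264.0, 248.0], [218.0, 276.0]]
tray [[399.0, 399.0], [591.0, 260.0], [218.0, 253.0]]
```

Call:
send_rows(
  motion=[
    [[0.001, 0.0008, 0.01], 0],
    [[0.001, 0.0008, 0.02], 0],
    [[0.001, 0.0008, 0.03], 0],
    [[0.001, 0.0008, 0.04], 0],
    [[0.001, 0.0008, 0.05], 0],
    [[0.001, 0.0008, 0.056], 0],
    [[0.001, 0.0008, 0.056], 0],
    [[0.001, 0.0008, 0.056], 0],
  ],
)

```text
t: 18.95
tool_pos: [0.4819, -0.1824, 0.1265]
orientation: [0.004, 3.141, -0.0]
force: [-0.3, -0.2, 0.7]
opening: 0.0602
```

```bash
python3 -c "
from h import *
go((.4818,-.182,.126,-.1))
for n in ('scene','top'):
    im=eyes.read_camera(n); cv2.imwrite(f'pics/{n}9.png',im[:,:,::-1])
im=cv2.imread('pics/scene9.png')
cv2.imwrite('pics/s9c.png',cv2.resize(im[180:290,240:350],None,fx=5.4,fy=5.4,interpolation=cv2.INTER_CUBIC))
"
```

```text
tcp [ 0.4819 -0.1824  0.1265] yaw -0.16 t 18.95 f [-0.3 -0.2  0.7] op 0.0602
[0.0001, 0.0004, 0.0005] -0.1 rows>= 0.0
```

View pics/s9c.png

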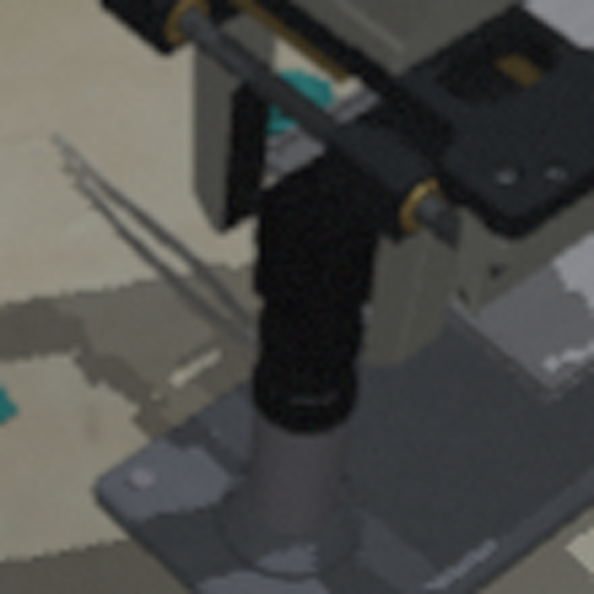

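Fingers straddle the handle, with free room on both sides. Squeeze.

Call:
send_rows(
  motion=[
    [[0, 0, 0], 0],
    [[0, 0, 0], 0],
    [[0, 0, 0], 0],
    [[0, 0, 0], 0],
    [[0, 0, 0], 0],
    [[0, 0, 0], 0],
    [[0, 0, 0], 0],
    [[0, 0, 0], 0],
  ],
  jaw=0.01,
  squeeze=35,
)

```text
t: 20.05
tool_pos: [0.4817, -0.1843, 0.1263]
orientation: [0.006, 3.141, -0.005]
force: [1.0, -10.2, -1.5]
opening: 0.0289
```

Call:
send_rows(
  motion=[
    [[0, -0.001, 0], 0],
    [[0, -0.002, 0], 0],
    [[0, -0.002, 0], 0],
    [[0, -0.002, 0], 0],
  ],
)

```text
t: 20.55
tool_pos: [0.4817, -0.1843, 0.1262]
orientation: [0.004, 3.142, -0.0]
force: [-0.4, -2.2, 0.5]
opening: 0.0287
```

Call:
send_rows(
  motion=[
    [[0, -0.0003, -0.003], 0],
    [[0, -0.0003, -0.008], 0],
    [[0, -0.0003, -0.014], 0],
    [[0, -0.0003, -0.02], 0],
    [[0, -0.0003, -0.026], 0],
    [[0, -0.0003, -0.032], 0],
    [[0, -0.0003, -0.038], 0],
    [[0, -0.0003, -0.044], 0],
    [[0, -0.0003, -0.05], 0],
    [[0, -0.0003, -0.055], 0],
    [[0, -0.0003, -0.06], 0],
    [[0, -0.0003, -0.06], 0],
  ],
)

```text
t: 22.05
tool_pos: [0.4817, -0.1844, 0.1866]
orientation: [0.004, 3.141, 0.0]
force: [1.9, 3.0, -2.9]
opening: 0.0283
```

```bash
python3 -c "
from h import *
go()
for n in ('scene','top'):
    im=eyes.read_camera(n); cv2.imwrite(f'pics/{n}10.png',im[:,:,::-1])
im=cv2.imread('pics/scene10.png')
cv2.imwrite('pics/s10c.png',cv2.resize(im[110:310,230:430],None,fx=3,fy=3,interpolation=cv2.INTER_CUBIC))
"
```

```text
tcp [ 0.4817 -0.1844  0.1866] yaw -0.15 t 22.05 f [ 1.9  3.  -2.9] op 0.0283
```

View pics/s10c.png

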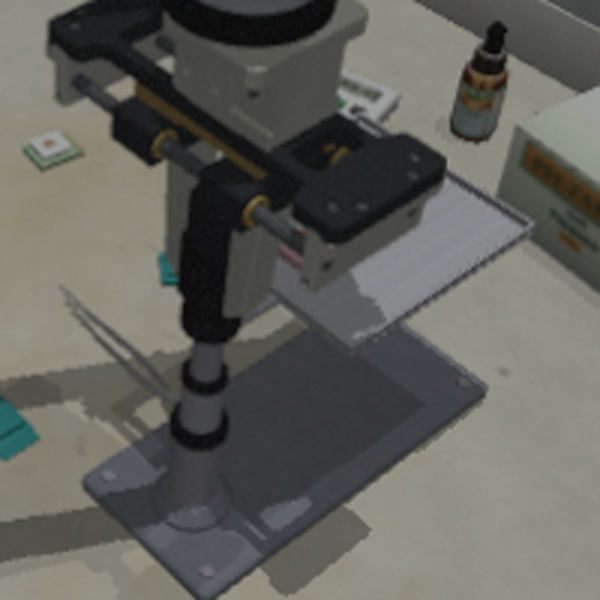

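Call:
send_rows(
  motion=[
    [[0, 0, -0.005], 0],
    [[0, 0, -0.01], 0],
    [[0, 0, -0.014], 0],
    [[0, 0, -0.017], 0],
    [[0, 0, -0.019], 0],
    [[0, 0, -0.0205], 0],
    [[0, 0, -0.0205], 0],
    [[0, 0, -0.0205], 0],
    [[0, 0, -0.0205], 0],
  ],
)

```text
t: 23.28
tool_pos: [0.4816, -0.1844, 0.2062]
orientation: [-0.004, -3.141, -0.001]
force: [3.1, 3.8, -5.4]
opening: 0.0282
```

Call:
send_rows(
  motion=[
    [[0, 0, -0.0007], 0],
    [[0, 0, -0.0015], 0],
    [[0, 0, -0.0015], 0],
    [[0, 0, -0.0015], 0],
    [[0, 0, -0.0015], 0],
    [[0, 0, -0.0015], 0],
  ],
)

```text
t: 24.02
tool_pos: [0.4816, -0.1844, 0.2063]
orientation: [-0.004, -3.141, -0.001]
force: [8.2, 2.3, -14.8]
opening: 0.0287
```

```bash
python3 -c "
from h import *
go()
for n in ('scene','top'):
    im=eyes.read_camera(n); cv2.imwrite(f'pics/{n}11.png',im[:,:,::-1])
im=cv2.imread('pics/scene11.png')
cv2.imwrite('pics/s11c.png',cv2.resize(im[90:310,200:430],None,fx=2.7,fy=2.7,interpolation=cv2.INTER_CUBIC))
im=cv2.imread('pics/top11.png')
cv2.imwrite('pics/t11c.png',cv2.resize(im[80:250,160:390],None,fx=3.4,fy=3.4,interpolation=cv2.INTER_CUBIC))
go()
"
```

```text
tcp [ 0.4816 -0.1844  0.2063] yaw -0.15 t 24.025 f [  8.2   2.3 -14.8] op 0.0287
tcp [ 0.4815 -0.1844  0.2063] yaw -0.15 t 24.125 f [  8.4   1.2 -14.7] op 0.0285
```

View pics/s11c.png

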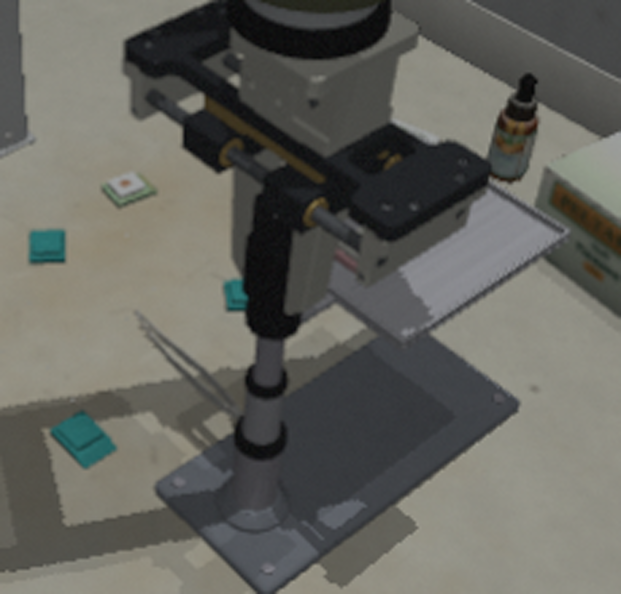

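View pics/t11c.png

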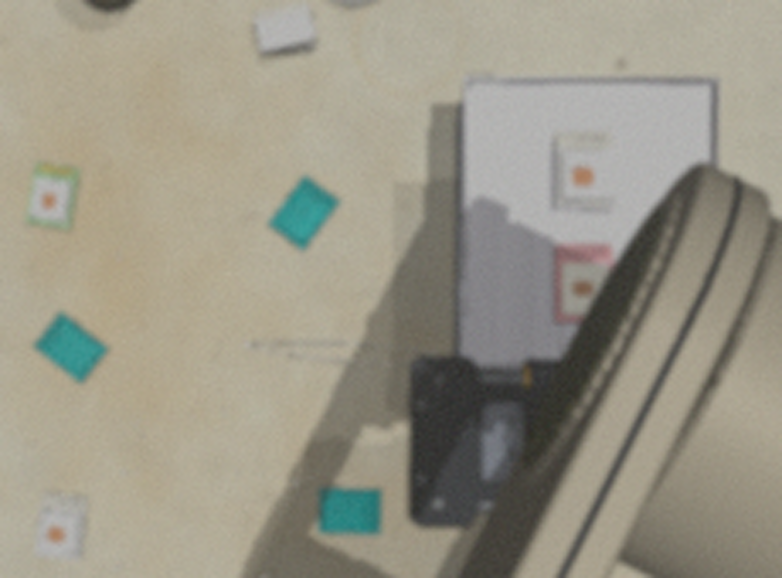

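```bash
python3 -c "
from plant import ticket; print(ticket.close_job())"
```

```text
the job is handed in; nothing more can be done
None
```

I laid two cassettes flat and in a row in the tray: a white one about 30 mm to the far side of the tray centre, the pink one about 30 mm to the near side. I then gripped the handle with 35 N and pulled it straight up past the first stop to the second. I handed the job in at about 24 s, still gripping the handle. No verdict was reported.

- **Button:** the finger opening was 28.5–29 mm, which matches the 29 mm for the button fully in.
- **Stem:** the TCP rose 80 mm and then stayed at 0.2063 m, while the downward force on the tool grew from about 5 to 15 N. That shows the stem at the hard stop and still.
- **Cassettes:** the last top picture shows both loaded cassettes lying flat and apart, clear of the fingers; the arm hides part of the pink one. The green and the other white cassette are still on the bench, and the turquoise look-alikes were not touched.
- **Mismatch:** the handle sat about 2 mm further to -y than I had measured. The first squeeze showed a 10 N sideways force, so I shifted the grip 2 mm before pulling. At the hand-in a small side force remained, about 8 N in x and 1–2 N in y.

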